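Unlatch the transport safe and hold its gate open

TASK

Open the small barred sample safe on the bench for a colleague: first squeeze the safety catch fully home against its fixed stud (on the deck near the gate's hinge, its two plates one behind the other), then likewise the latch catch (near the gate's free end, its two plates side by side). Then take the gate by its upright pull, swing it over the sprung detent and finish while still holding it wide open, about square to the front of the safe and at rest, because it springs back if let go. Leave the samples in the safe and the things around it undisturbed.

Things in the scene. Friction and masses are not known exactly. Their poses are not given: they have to be found in the camera images.
- safe: Fixed sample safe, 165 deep (x) by 180 wide (y); place and yaw vary. Origin on the bench under the middle of its front edge; +x runs back into the safe, -x is the front where the gate opens, +y left, z up. Apron plate 5 thick reaches 123 in front. Deck (x 0 to 85, top at z 150) carries both catches; low bars between them stand 10 above it: keep fingertips 12 or more above the deck.
- safety_squeeze (a point): Pinch point of the safety catch, 32 above the deck (axes of the safe); close along the safe's x. Fixed stud plate (10 thick, 20 wide, 37 high): outer face 12 to its +x. Sliding tab (12 thick, 20 wide, 37 high): outer face starts 26 to its -x and ends 12 to its -x. So 38 over both at first, 24 when home. The tab takes about 3 N and stays where it is left.
- latch_squeeze (a point): Pinch point of the latch catch, 32 above the deck (axes of the safe), same parts and sizes as the safety catch; close along the safe's y. Fixed stud's outer face 12 to its -y; the sliding tab's outer face starts 26 to its +y and ends 12 to its +y. A tongue on the tab hangs in front of the gate's keeper.
- safety_catch (a joint): Slide of the safety tab, 0 = as found, 0.014 m = squeezed home (tab moved along the safe's +x). Until it is home (over 0.011) its nose blocks the latch catch.
- latch_catch (a joint): Slide of the latch tab, 0 = as found (its tongue hangs in front of the gate's keeper and locks it), 0.014 m = squeezed home (tab moved along the safe's -y), gate free.
- gate (a joint): Gate angle about its upright hinge, rad: 0 shut, grows as the free end swings out to the front (clockwise from above), stop at 1.57. A spring pulls it shut (0.08 N m at 0, 0.3 at 1.5). A sprung nub on the apron resists from about 0.75 to 1.05 rad (about 0.5 N m more: 3 to 6 N in all at the pull). Let go beyond it, the gate falls back to about 1.0.
- gate_axis (a point): Point on the gate's hinge axis at deck height: the gate and its pull turn about the vertical through it (fixed; axes of the safe). In the safe's frame it lies at x -12, y +70 mm.
- pull: Upright round sleeve of dark steel, 14 mm across and 75 mm long, free to turn on its own axis, carried in front of the gate's free end and turning with it. Origin on its axis at deck height; it reaches from 20 mm below to 55 mm above the origin. With the gate shut it stands 38 mm forward of (-x) and 150 mm to the right of (-y) the hinge axis.
- pull_grip (a point): Point on the axis of the pull, 34 mm above deck height (21 mm below its top): grip it here from above, from any side.
- weight_500: Metal weight with a button top, 38 across, 58 high, loose inside the safe; origin under its middle. Leave alone.
- weight_200: Metal weight, 29 across, 44 high, loose inside the safe. Origin under its middle. Leave alone.
- adaptor: Black mains adaptor, 48x70x34, on the bench to the right. Origin under its middle. Leave alone.
- sample_jar: White jar with a green lid, 64 across, 71 high, on the bench to the left. Origin under its middle. Leave alone.
- spring_clip: Black spring clip with wire arms, 50x48x46, on the bench to the right. Origin under its middle. Leave alone.
- stopwatch: Stopwatch, 66x60x19, on the bench near the robot. Origin under its middle. Leave alone.

How it is judged:
By the outcome, as a careful person would: the job done as asked, in the order asked, and still so for the second after the job is handed in, while the arm keeps its last pose, push and grip.
It also fails if it takes over 64 s, if anything falls off the work surface, if the arm or the gripper's body presses on something with over 40 N, if the wrist force passes 120 N, or if a joint passes its speed limit or range.

ROBOT

A 6-joint arm with a two-finger parallel gripper is mounted at the origin on a cart in front of the work surface, level with it; the furniture and walls round the work are solid. World frame = base frame: x ahead of the robot, y to its left, z up, the work surface at z = 0. Lengths are in m, angles in degrees, forces in N, time in s.
With the tool pointing down it reaches from about 0.375 to 0.975 m from the base axis. Payload 3.8 kg.
Tool frame: the origin (TCP) lies midway between the tips of the shut fingers; the grasp point (between the pads) lies 19 mm behind it; z points along the fingers, y is the line along which they close (so a half turn about z gives the same grasp; the last joint's range is limited). The gripper opens to 88 mm and grips with 3 to 60 N. Pads are 18 mm wide; open, the fingers measure 123 mm over their backs; the gripper's body (75 mm by 187 mm) begins 45 mm behind the grasp point.
Start: joints at [-2.114, 15.12, 91.902, -0, 72.978, -2.114], TCP at [0.675, -0, 0.239] pointing down, gripper open.
Joint ranges: [-150.88, 150.88], [-54.13, 125.18], [17.81, 147.31], [-75.09, 255.09], [0, 152.58], [-146.25, 146.25]. Speed limits (degrees/s): [147.25, 147.25, 180, 180, 180, 180].

INTERFACE

Orientations are given as [roll, pitch, yaw] about the fixed x, y, z axes, in that order (R = Rz(yaw) Ry(pitch) Rx(roll)).
In Python, from workcell import manip, vision gives the robot as it stands.
- The arm moves only by the shell command python3 -m crank 'ROWS'. ROWS is JSON, a list of rows, each a list of 3 entries, a list of its own where there are three numbers: the shift along the tool's x, y, z normalised to -1 to 1, where 1 is 0.5 m, then the turn, a rotation vector about the tool's x, y, z normalised to -1 to 1, where 1 is 0.12 rad, then the opening, from -1 (shut) to 1 (fully open). In form: [[[dx, dy, dz], [ax, ay, az], hand], ...]. A call has 1 to 12 rows; each row shifts and turns the commanded pose from where the row before left it, along the tool's axes as they then stand; what a row does not reach is not made up. A row lasts 1/12 s, in which the tool goes at most 41.7 mm and 7.16 degrees, less where a joint would pass 70% of its speed; a pose out of reach is approached as far as the arm can. A call with a number of a shift or a turn outside -1 to 1 is refused whole. A call with a gripper value outside its range is refused whole. The fingers move at their own pace and stop on an object; the grip force is fixed at half the most. Time passes only in rows, so rows that do not move let the fingers close. It gives the time, the measured TCP pose, the force, the opening and the grip force at its end, in the units of the state.
- manip.get_state(): the state, without advancing time (a new reading comes with each control period).
- vision.read_camera(name): name is "scene" or "side" or "wrist"; returns the picture (400x640x3 uint8, red, green, blue); there is no depth.
- vision.camera_model(name): a dict with "mtx" (3x3 intrinsics, pixels), "dist_coeffs" ([k1, k2, p1, p2, k3] as OpenCV has them; the pictures are not rectified), "xyz" and "rotation" of the camera in the world. Camera axes: x right, y down, z forward; pixel columns grow to the right and rows downward; lengths in m; the calibration is good to about 2 mm. A picture is of the moment at which its call begins: read the wrist's pose just before it. camera_model takes no time and is no camera call; for the wrist camera it gives the pose at the moment of the call.
- manip.job_done(): hands the job in; it is judged then, once.
The state is a dict: "time": time; "qpos": joint angles; "joint_vel": joint speeds; "tau": joint torques, N m; "position": TCP position; "tcp_rot": TCP orientation; "ft_force": force on the tool from outside, world axes, zero at the start; "wrist_torque": the same for the moment, N m; "finger_gap": finger opening in m; "gripper_force": force on a finger pad.
Only numpy, scipy, OpenCV 4.12 (cv2) and the standard library are available. Lean on these libraries where they do the work, as an engineer would, in place of code of your own. Each camera call takes 0.05 s, during which the arm holds its last target. There are 200 camera calls.

## Working session

There is one attempt and no reset: what is moved stays moved. The work goes in short steps, Python scripts to look and compute and a shell command to move; the robot and the scene stay as the last step left them, time stands still between calls to the robot, and variables do not carry over. Pictures are saved under pics/ and viewed, at most 10 in all, crops included, and the job is handed in when it is done.

```bash
mkdir -p pics
python3 - <<'E'
from workcell import manip, vision
import cv2
for n in ("scene","side","wrist"):
    m=vision.camera_model(n); print(n,m)
    im=vision.read_camera(n); cv2.imwrite(f"pics/{n}0.png",im[:,:,::-1])
print(manip.get_state())
E
```

```text
scene {'mtx': array([[448.09252942,   0.        , 324.22050332],
       [  0.        , 448.09252942, 202.12641955],
       [  0.        ,   0.        ,   1.        ]]), 'dist_coeffs': array([-0.01022581,  0.        ,  0.        ,  0.        ,  0.        ]), 'xyz': array([-0.32359024, -0.52599879,  0.68791704]), 'rotation': array([-119.54447688,   -1.12778399,  -63.47487856])}
side {'mtx': array([[500.27022778,   0.        , 319.43075159],
       [  0.        , 500.27022778, 198.3995584 ],
       [  0.        ,   0.        ,   1.        ]]), 'dist_coeffs': array([-0.00437181,  0.        ,  0.        ,  0.        ,  0.        ]), 'xyz': array([ 0.23882811, -0.64050626,  1.16854307]), 'rotation': array([-148.28368893,   -0.67109929,  -28.26924812])}
wrist {'mtx': array([[318.36207606,   0.        , 320.46267345],
       [  0.        , 318.36207606, 197.36094791],
       [  0.        ,   0.        ,   1.        ]]), 'dist_coeffs': array([-0.06182659,  0.        ,  0.        ,  0.        ,  0.        ]), 'xyz': array([0.67506924, 0.08499365, 0.38404166]), 'rotation': array([1.61130663e+02, 1.13706536e-01, 2.93676204e-02])}
{'time': 0.15, 'qpos': array([-2.11527919e+00,  1.51592967e+01,  9.19623405e+01, -8.10224684e-04,
        7.29791377e+01, -2.11487013e+00]), 'joint_vel': array([-0.00501428, -0.17019128, -0.20725035, -0.02118783, -0.04135232,
       -0.06421921]), 'tau': array([-3.11732474e-04, -5.02845919e+01, -3.57470334e+01,  7.29960459e-02,
        2.49771774e-02, -9.00718305e-05]), 'position': array([6.74445894e-01, 1.46678891e-06, 2.37682270e-01]), 'tcp_rot': array([-1.79899265e+02, -2.94511121e-03,  8.99998262e+01]), 'ft_force': array([-0.09826787, -0.32362902,  0.60186404]), 'wrist_torque': array([-0.03039041,  0.03124087,  0.02215167]), 'gripper_force': 0.0, 'finger_gap': 0.08808739729466099}
```

View pics/side0.png

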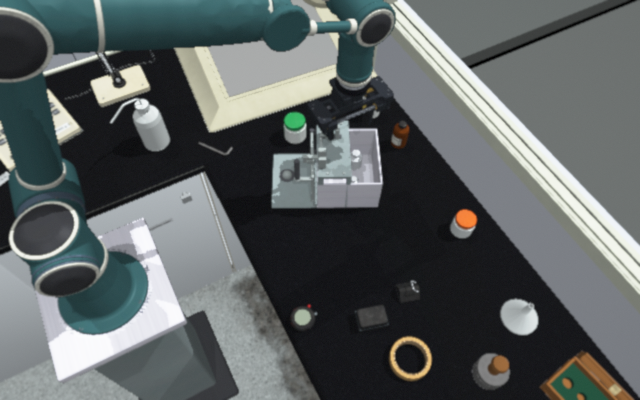

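View pics/wrist0.png

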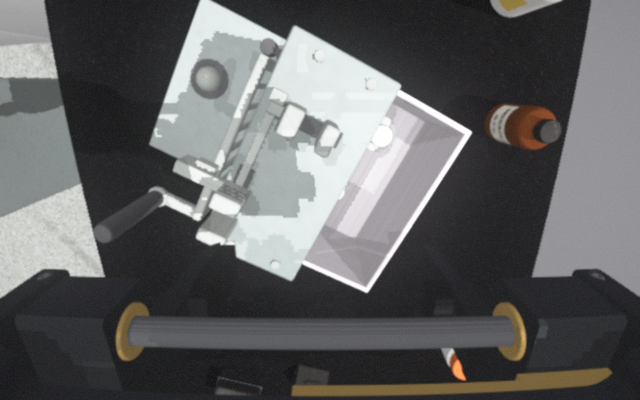

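View pics/scene0.png

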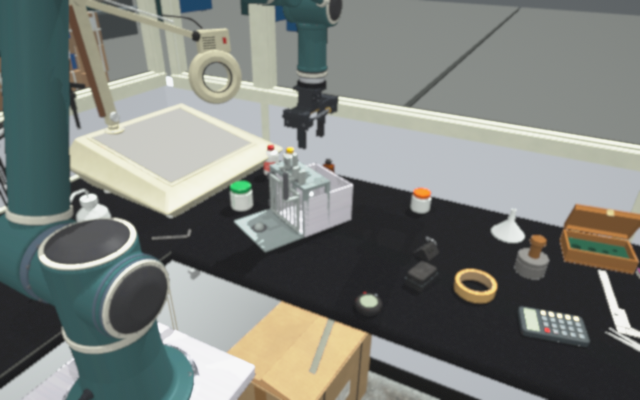

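The wrist view shows the safe yawed about −30°. The deck corners are near (292,27), (400,88) and (293,280), the safety catch is at about (310,128), the latch catch at about (220,215), and the pull runs from (160,190) to (105,232). I'll enlarge this area.

Run:
```python
import cv2
im=cv2.imread("pics/wrist0.png")[10:300,90:480]
cv2.imwrite("pics/crop0.png",cv2.resize(im,None,fx=2,fy=2,interpolation=cv2.INTER_CUBIC))
```

```text
(no output)
```

View pics/crop0.png

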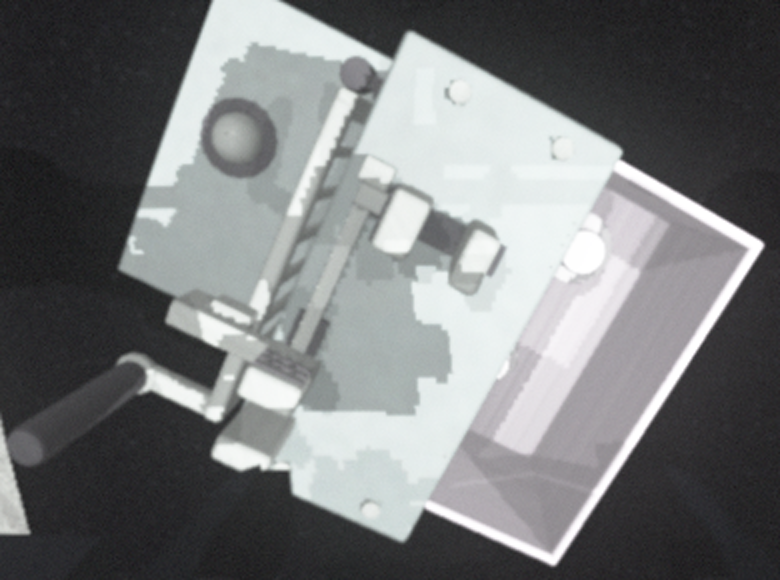

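The crop shows the deck corners at (409,32), (621,152) and (405,542). The pull's top centre is at (27,447), the safety plates are at (403,220) and (478,250), and the latch plates at (272,385) and (245,445). Next I'll fit the pose and overlay a wireframe.

```bash
cat > h.py <<'E'
import numpy as np, cv2
from scipy.spatial.transform import Rotation as R
from scipy.optimize import least_squares
def proj(m,P):
    Rw=R.from_euler('xyz',m['rotation'],degrees=True).as_matrix()
    Pc=(np.atleast_2d(P)-m['xyz'])@Rw
    return cv2.projectPoints(Pc,np.zeros(3),np.zeros(3),m['mtx'],m['dist_coeffs'])[0][:,0]
def ray(m,uv,z):
    Rw=R.from_euler('xyz',m['rotation'],degrees=True).as_matrix()
    p=cv2.undistortPoints(np.array(uv,float).reshape(-1,1,2),m['mtx'],m['dist_coeffs'])[:,0]
    d=np.c_[p,np.ones(len(p))]@Rw.T
    return m['xyz']+d*((z-m['xyz'][2])/d[:,2])[:,None]
def s2w(s,P):
    P=np.atleast_2d(P).astype(float)/1000; c,sn=np.cos(s[2]),np.sin(s[2])
    return np.c_[s[0]+c*P[:,0]-sn*P[:,1], s[1]+sn*P[:,0]+c*P[:,1],P[:,2]]
def w2s(s,W):
    W=np.atleast_2d(W); c,sn=np.cos(s[2]),np.sin(s[2]); d=W[:,:2]-s[:2]
    return 1000*np.c_[c*d[:,0]+sn*d[:,1],-sn*d[:,0]+c*d[:,1],W[:,2]]
def box(x0,x1,y0,y1,z0,z1): return np.array([[x,y,z] for z in(z0,z1) for x,y in((x0,y0),(x1,y0),(x1,y1),(x0,y1))])
E=[(0,1),(1,2),(2,3),(3,0),(4,5),(5,6),(6,7),(7,4),(0,4),(1,5),(2,6),(3,7)]
E
python3 - <<'E'
from h import *
from workcell import vision
m=vision.camera_model("wrist")
cu=lambda a:np.array(a,float)/2+[90,10]
M=[(0,90,150),(85,90,150),(85,-90,150),(-50,-80,205)]
U=cu([(409,32),(621,152),(405,542),(27,447)])
f=lambda s:(proj(m,s2w(s,M))-U).ravel()
r=least_squares(f,[.65,.1,-.5],loss='soft_l1'); s=r.x; print(s,np.degrees(s[2]),f(s).round(1)); np.save('safe.npy',s)
for n,p in dict(stab=(400,225),sstud=(474,260),ltab=(270,385),lstud=(240,452)).items(): print(n,w2s(s,ray(m,[cu(p)],.187)).round(1))
im=cv2.resize(cv2.imread("pics/wrist0.png")[10:300,90:480],None,fx=2,fy=2,interpolation=2)
def draw(P,c):
    q=((proj(m,s2w(s,P))-[90,10])*2).astype(int)
    for a,b in E: cv2.line(im,tuple(map(int,q[a])),tuple(map(int,q[b])),c,1)
draw(box(0,85,-90,90,0,150),(0,255,0)); draw(box(-123,0,-90,90,0,5),(0,255,255)); draw(box(-57,-43,-87,-73,130,205),(255,0,255))
S=(w2s(s,ray(m,[cu((474,260))],.187))[0]); x=S[0]-7;y=S[1]; print('ss',x,y)
draw(box(x+2,x+12,y-10,y+10,150,187),(0,0,255));draw(box(x-26,x-14,y-10,y+10,150,187),(255,0,0))
L=(w2s(s,ray(m,[cu((240,452))],.187))[0]); x=L[0];y=L[1]+7; print('ls',x,y)
draw(box(x-10,x+10,y-12,y-2,150,187),(0,0,255));draw(box(x-10,x+10,y+14,y+26,150,187),(255,0,0))
cv2.imwrite("pics/ov1.png",im)
E
```

```text
[ 0.61614164  0.04657797 -0.47549018] -27.243580272062335 [-0.1 -1.3  2.9 -0.1 -0.3  1.3 -0.9  1.1]
stab [[ 26.9  35.4 187. ]]
sstud [[ 51.9  36.2 187. ]]
ltab [[ 10.9 -31.1 187. ]]
lstud [[ 10.7 -58.9 187. ]]
ss 44.8619182545385 36.22798665030708
ls 10.659364847732782 -51.87535788645383
```

View pics/ov1.png

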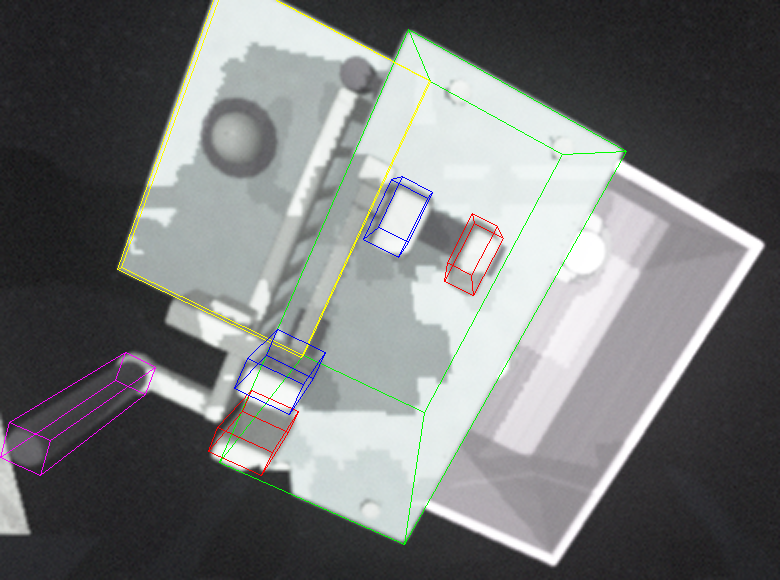

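The overlay fits the deck, apron, pull and plates to about 1–2 mm. That puts the safety pinch at roughly (46, 35.5) and the latch pinch at roughly (11, −51.5) in the safe frame. Now I'll compute the moves.

```bash
cat >> h.py <<'E'
def delta(safe_xyz, yaw=None):
    """shift left to go (tool axes, row units, total) and remaining turn about tool z in 0.12rad units; yaw = closing dir in safe frame deg"""
    from workcell import manip
    st=manip.get_state(); s=np.load('safe.npy')
    Rt=R.from_euler('xyz',st['tcp_rot'],degrees=True)
    d=s2w(s,safe_xyz)[0]-st['position']
    a=None
    if yaw is not None:
        y=Rt.as_matrix()[:,1]; a=np.degrees(s[2])+yaw-np.degrees(np.arctan2(y[1],y[0])); a=-((a+90)%180-90)
    print('t',round(st['time'],2),'world d mm',(d*1e3).round(1),'tool mm',(Rt.inv().apply(d)*1e3).round(1),'tool z deg',a,'units',None if a is None else np.radians(a)/.12)
    print('safe pos',w2s(s,st['position']).round(1),'rpy',st['tcp_rot'].round(2),'F',st['ft_force'].round(1),'gap',st['finger_gap'],st['gripper_force'],'q',st['qpos'].round(1))
E
python3 -c "
from h import *
delta((46,35.5,235),0)"
```

```text
t 0.15 world d mm [-1.2 57.1 -2.7] tool mm [57.1 -1.2  2.7] tool z deg 27.243411649719697 units 3.962393606364907
safe pos [[ 73.2 -14.7 237.7]] rpy [-179.9   -0.    90. ] F [-0.1 -0.3  0.6] gap 0.08808739729466099 0.0 q [-2.1 15.2 92.  -0.  73.  -2.1]
```

```bash
python3 -m crank '[[[0.0286,-0.0006,0],[0,0,0],0.36],[[0.0286,-0.0006,0],[0,0,0],0.36],[[0.0286,-0.0006,0],[0,0,0],0.36],[[0.0286,-0.0006,0],[0,0,0],0.36],[[0,0,0],[0,0,0.99],0.36],[[0,0,0],[0,0,0.99],0.36],[[0,0,0],[0,0,0.99],0.36],[[0,0,0],[0,0,0.99],0.36],[[0,0,0],[0,0,0],0.36],[[0,0,0],[0,0,0],0.36]]'
python3 - <<'E'
from h import *
from workcell import vision
delta((46,35.5,164.5),0)
m=vision.camera_model("wrist"); im=vision.read_camera("wrist")[:,:,::-1].copy(); cv2.imwrite("pics/w2.png",im)
s=np.load('safe.npy')
im=cv2.resize(im,None,fx=1.25,fy=1.25)
def draw(P,c):
    q=(proj(m,s2w(s,P))*1.25).astype(int)
    for a,b in E: cv2.line(im,tuple(map(int,q[a])),tuple(map(int,q[b])),c,1)
draw(box(0,85,-90,90,0,150),(0,255,0)); draw(box(-57,-43,-87,-73,130,205),(255,0,255))
x,y=46,35.5
draw(box(x+2,x+12,y-10,y+10,150,187),(0,0,255));draw(box(x-26,x-14,y-10,y+10,150,187),(255,0,0))
x,y=11,-51.5
draw(box(x-10,x+10,y-12,y-2,150,187),(0,0,255));draw(box(x-10,x+10,y+14,y+26,150,187),(255,0,0))
cv2.imwrite("pics/ov2.png",im)
E
```

```text
time: 0.98
position: [0.6737, 0.0586, 0.2387]
tcp_rot: [-180.0, -0.0, 63.0]
ft_force: [0.2, -0.3, 0.5]
finger_gap: 0.0598
gripper_force: 0.0
t 0.98 world d mm [ -0.4  -1.5 -74.2] tool mm [-1.5  0.3 74.2] tool z deg 0.2788946706043731 units 0.04056358556926129
safe pos [[ 45.7  37.  238.7]] rpy [-1.800e+02 -1.000e-02  6.304e+01] F [ 0.2 -0.3  0.5] gap 0.05983503715351147 0.0 q [ 2.9 15.3 91.7  0.  73.  29.8]
```

View pics/ov2.png

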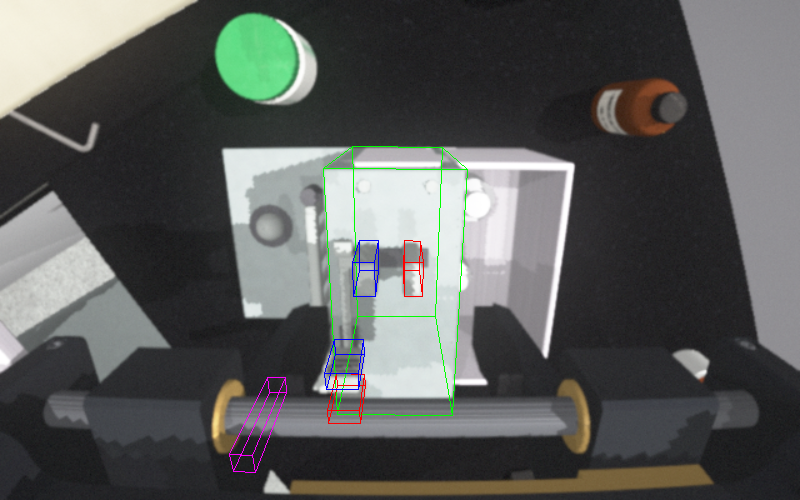

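This view shows the jar at (265,60) and the safe squared up in the image, with the plates near (366,268) and (412,268). I'll enlarge it with the overlay.

Run:
```python
import cv2
im=cv2.imread("pics/ov2.png"); raw=cv2.resize(cv2.imread("pics/w2.png"),None,fx=1.25,fy=1.25)
f=lambda a:cv2.resize(a[140:320,300:500],None,fx=2,fy=2.8,interpolation=2)
cv2.imwrite("pics/ov2c.png",cv2.hconcat([f(raw),f(im)]))
```

```text
(no output)
```

View pics/ov2c.png

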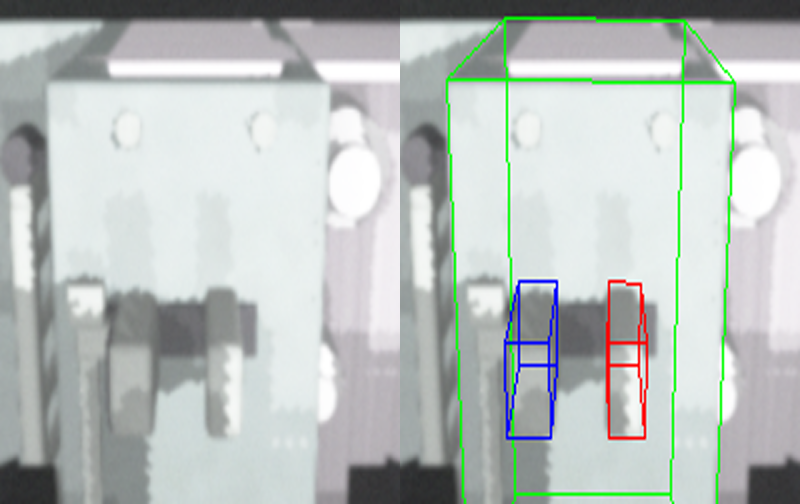

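The plates match the overlay to about 1 mm, with the tab at crop x 110–155 and the stud at 207–242. Descending now.

```bash
python3 -m crank '[[[-0.003,0,0.02],[0,0,0.04],0.36],[[0,0,0.03],[0,0,0],0.36],[[0,0,0.03],[0,0,0],0.36],[[0,0,0.03],[0,0,0],0.36],[[0,0,0.02],[0,0,0],0.36],[[0,0,0.012],[0,0,0],0.36],[[0,0,0],[0,0,0],0.36],[[0,0,0],[0,0,0],0.36]]'; python3 -c "
from h import *
delta((45.8,35.5,164.5),0)"
```

```text
time: 1.7
position: [0.673, 0.0559, 0.1675]
tcp_rot: [-180.0, 0.0, 62.5]
ft_force: [-0.8, 0.4, 0.3]
finger_gap: 0.0601
gripper_force: 0.0
t 1.7 world d mm [ 0.1  1.3 -3. ] tool mm [ 1.2 -0.5  3. ] tool z deg -0.23814797500500617 units -0.034637218923287645
safe pos [[ 46.3  34.3 167.5]] rpy [-1.7997e+02  1.0000e-02  6.2520e+01] F [-0.8  0.4  0.3] gap 0.06014158548279948 0.0 q [ 2.6 18.  95.9  0.  66.1 30.1]
```

```bash
python3 -m crank '[[[0.002,-0.001,0.006],[0,0,-0.03],0.36],[[0,0,0],[0,0,0],0.1],[[0,0,0],[0,0,0],-0.2],[[0,0,0],[0,0,0],-0.4],[[0,0,0],[0,0,0],-0.6],[[0,0,0],[0,0,0],-1],[[0,0,0],[0,0,0],-1],[[0,0,0],[0,0,0],-1],[[0,0,0],[0,0,0],-1],[[0,0,0],[0,0,0],-1]]'; python3 -c "
from h import *
delta((45.8,35.5,164.5),0)"
```

```text
time: 2.53
position: [0.6724, 0.0577, 0.1652]
tcp_rot: [-179.9, -0.0, 62.7]
ft_force: [-4.7, 3.7, 5.2]
finger_gap: 0.0234
gripper_force: 30.0
t 2.53 world d mm [ 0.7 -0.5 -0.7] tool mm [-0.2  0.9  0.7] tool z deg -0.05155317667141901 units -0.007498105606488272
safe pos [[ 44.9  35.7 165.2]] rpy [-1.7989e+02 -2.0000e-02  6.2700e+01] F [-4.7  3.7  5.2] gap 0.023441849084736455 29.99477161502 q [ 2.8 18.1 96.1  0.1 65.9 30. ]
```

```bash
python3 -m crank '[[[0,0,0],[0,0,0],0.36],[[0,0,0],[0,0,0],0.36],[[0,0,0],[0,0,0],0.36],[[0,0,0],[0,0,0],0.36],[[0,0,-0.03],[0,0,0],0.36],[[0,0,-0.04],[0,0,0],0.36],[[0,0,-0.04],[0,0,0],0.36],[[0,0,-0.03],[0,0,0],0.36],[[-0.044,-0.018,0],[0,0,0],0.36],[[-0.044,-0.018,0],[0,0,0],0.36],[[-0.044,-0.018,0],[0,0,0],0.36],[[-0.042,-0.017,0],[0,0,0],0.36]]'; python3 -m crank '[[[0,0,0],[0,0,-1],0.36],[[0,0,0],[0,0,-1],0.36],[[0,0,0],[0,0,-1],0.36],[[0,0,0],[0,0,-1],0.36],[[0,0,0],[0,0,-1],0.36],[[0,0,0],[0,0,-1],0.36],[[0,0,0],[0,0,-1],0.36],[[0,0,0],[0,0,-1],0.36],[[0,0,0],[0,0,-1],0.36],[[0,0,0],[0,0,-1],0.36],[[0,0,0],[0,0,-1],0.36],[[0,0,0],[0,0,-1],0.36]]';python3 -m crank '[[[0,0,0],[0,0,-1],0.36],[[0,0,0],[0,0,0],0.36],[[0,0,0],[0,0,0],0.36]]'
python3 - <<'E'
from h import *
from workcell import vision
delta((10.5,-51.5,164.5),90)
m=vision.camera_model("wrist"); im=vision.read_camera("wrist")[:,:,::-1].copy(); cv2.imwrite("pics/w3.png",im)
s=np.load('safe.npy'); raw=im.copy()
def draw(P,c):
    q=proj(m,s2w(s,P)).astype(int)
    for a,b in E: cv2.line(im,tuple(map(int,q[a])),tuple(map(int,q[b])),c,1)
draw(box(0,85,-90,90,0,150),(0,255,0)); draw(box(-57,-43,-87,-73,130,205),(255,0,255))
x,y=45,35.5
draw(box(x+2,x+12,y-10,y+10,150,187),(0,0,255));draw(box(x-12,x,y-10,y+10,150,187),(255,0,0))
x,y=10.5,-51.5
draw(box(x-10,x+10,y-12,y-2,150,187),(0,0,255));draw(box(x-10,x+10,y+14,y+26,150,187),(255,0,0))
f=lambda a:cv2.resize(a[100:340,180:480],None,fx=1.3,fy=1.9,interpolation=2)
cv2.imwrite("pics/ov3.png",cv2.hconcat([f(raw),f(im)]))
E
```

```text
time: 3.53
position: [0.6012, -0.0049, 0.2347]
tcp_rot: [179.9, 0.0, 62.7]
ft_force: [0.1, -1.3, -0.2]
finger_gap: 0.0601
gripper_force: 0.0
time: 4.53
position: [0.6019, -0.0044, 0.2346]
tcp_rot: [-180.0, 0.0, 145.5]
ft_force: [0.1, 0.7, 0.2]
finger_gap: 0.0598
gripper_force: 0.0
time: 4.78
position: [0.6019, -0.0043, 0.2347]
tcp_rot: [-180.0, 0.0, 151.9]
ft_force: [0.7, -0.2, -0.6]
finger_gap: 0.0599
gripper_force: 0.0
t 4.78 world d mm [  0.    0.3 -70.2] tool mm [ 0.1  0.3 70.2] tool z deg -0.8730238139459061 units -0.12697616668062042
safe pos [[ 10.6 -51.8 234.7]] rpy [-1.8000e+02  2.0000e-02  1.5188e+02] F [ 0.7 -0.2 -0.6] gap 0.059898335639847686 0.0 q [ -2.8   7.4 101.5  -0.   71.1 -64.7]
```

View pics/ov3.png

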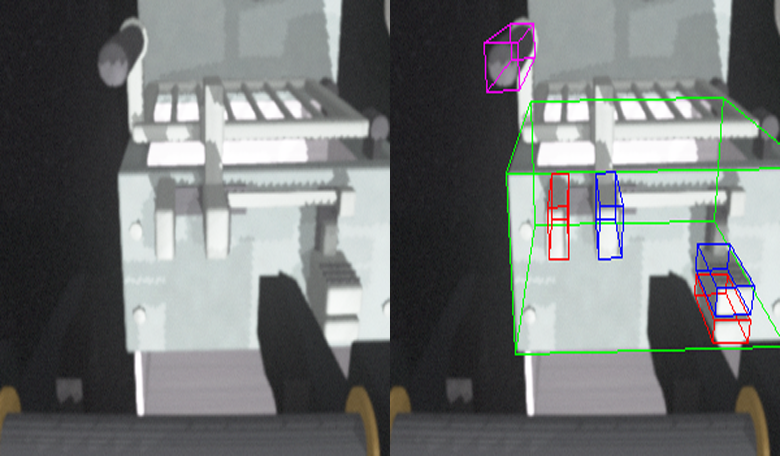

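The overlay matches the pull and both catches. The latch plates sit about 1 mm further to −y (stud at crop x 156–173, tab at 206–229). Descending and squeezing the latch.

```bash
python3 -m crank '[[[0,-0.0014,0.02],[0,0,-0.12],0.36],[[0,0,0.03],[0,0,0],0.36],[[0,0,0.03],[0,0,0],0.36],[[0,0,0.03],[0,0,0],0.36],[[0,0,0.015],[0,0,0],0.36],[[0,0,0.01],[0,0,0],0.36],[[0,0,0],[0,0,0],0.36],[[0,0,0],[0,0,0],0.36]]'; python3 -c "
from h import *
delta((10.5,-52.2,164.5),90)"
```

```text
time: 5.5
position: [0.6015, -0.0047, 0.1673]
tcp_rot: [-180.0, 0.0, 152.9]
ft_force: [0.7, 0.5, -0.0]
finger_gap: 0.0602
gripper_force: 0.0
t 5.5 world d mm [ 0.1  0.  -2.8] tool mm [-0.1  0.1  2.8] tool z deg 0.13996485829216 units 0.020357063452378997
safe pos [[ 10.4 -52.3 167.3]] rpy [-180.     0.   152.9] F [ 0.7  0.5 -0. ] gap 0.060195256395161975 0.0 q [ -2.8  10.3 105.5  -0.   64.2 -65.7]
```

```bash
python3 -m crank '[[[0,0,0.005],[0,0,0],0.36],[[0,0,0],[0,0,0],0.1],[[0,0,0],[0,0,0],-0.2],[[0,0,0],[0,0,0],-0.4],[[0,0,0],[0,0,0],-0.6],[[0,0,0],[0,0,0],-1],[[0,0,0],[0,0,0],-1],[[0,0,0],[0,0,0],-1],[[0,0,0],[0,0,0],-1],[[0,0,0],[0,0,0],-1]]'; python3 -c "
from h import *
delta((10.5,-52.2,164.5),90)"
```

```text
time: 6.33
position: [0.6007, -0.0068, 0.1653]
tcp_rot: [-179.8, 0.0, 152.9]
ft_force: [-2.4, -4.4, 4.0]
finger_gap: 0.0234
gripper_force: 30.0
t 6.33 world d mm [ 0.9  2.1 -0.8] tool mm [0.2 2.3 0.8] tool z deg 0.1677879649216436 units 0.024403770275861922
safe pos [[ 10.7 -54.5 165.3]] rpy [-1.7978e+02  2.0000e-02  1.5292e+02] F [-2.4 -4.4  4. ] gap 0.023400852205696047 30.00268768519163 q [ -2.9  10.4 105.6  -0.2  64.  -65.7]
```

```bash
python3 -m crank '[[[0,0,0],[0,0,0],0.36],[[0,0,0],[0,0,0],0.36],[[0,0,0],[0,0,0],0.36],[[0,0,0],[0,0,0],0.36],[[0,0,-0.03],[0,0,0],0.36],[[0,0,-0.04],[0,0,0],0.36],[[0,0,-0.04],[0,0,0],0.36],[[0,0,-0.03],[0,0,0],0.36],[[0.03,-0.014,0],[0,0,0],0.2],[[0.03,-0.014,0],[0,0,0],0.2],[[0.03,-0.014,0],[0,0,0],0.2],[[0.03,-0.013,0],[0,0,0],0.2]]'; python3 -m crank '[[[0,0,0],[0,0,0],0.2],[[0,0,0],[0,0,0],0.2]]'
python3 - <<'E'
from h import *
from workcell import vision
delta((-50,-80,165),90)
m=vision.camera_model("wrist"); im=vision.read_camera("wrist")[:,:,::-1].copy(); cv2.imwrite("pics/w4.png",im)
side=vision.read_camera("side")[:,:,::-1]; ms=vision.camera_model("side"); s=np.load('safe.npy')
S=cv2.resize(side,None,fx=1,fy=1).copy()
for P in (box(0,85,-90,90,0,150),box(-57,-43,-87,-73,130,205)):
    for a,b in E:
        q=proj(ms,s2w(s,P)).astype(int); cv2.line(S,tuple(map(int,q[a])),tuple(map(int,q[b])),(0,255,0),1)
c=lambda a:cv2.resize(a[90:230,250:400],None,fx=2.6,fy=2.6,interpolation=2)
w=cv2.resize(im,(780,488))[230:488]
cv2.imwrite("pics/c4.png",cv2.vconcat([cv2.resize(cv2.hconcat([c(side),c(S)]),(780,340)),w]))
E
```

```text
time: 7.33
position: [0.5347, -0.0017, 0.2346]
tcp_rot: [-180.0, -0.0, 152.9]
ft_force: [0.1, 0.5, -0.7]
finger_gap: 0.0528
gripper_force: 0.0
time: 7.5
position: [0.5353, -0.0017, 0.2349]
tcp_rot: [180.0, 0.0, 152.9]
ft_force: [0.7, -0.1, 0.5]
finger_gap: 0.0528
gripper_force: 0.0
t 7.5 world d mm [ -0.2  -0.  -69.9] tool mm [ 0.2 -0.1 69.9] tool z deg 0.17192316083379922 units 0.025005210141546302
safe pos [[-49.8 -79.9 234.9]] rpy [1.7998e+02 4.0000e-02 1.5293e+02] F [ 0.7 -0.1  0.5] gap 0.05276624300099592 0.0 q [-2.800e+00  1.000e-01  1.093e+02  0.000e+00  7.060e+01 -6.580e+01]
```

View pics/c4.png

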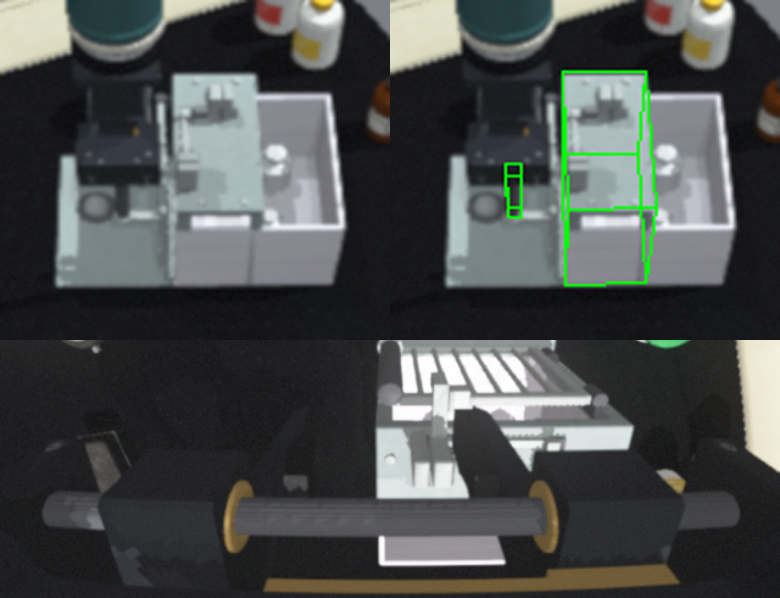

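The side view shows the pull at about (122,200), matching the overlay, and both catches shut. In the wrist view the pull's top at (390,380) lies midway between the fingers. Descend and grip.

```bash
python3 -m crank '[[[0,0,0.02],[0,0,0],0.2],[[0,0,0.03],[0,0,0],0.2],[[0,0,0.03],[0,0,0],0.2],[[0,0,0.03],[0,0,0],0.2],[[0,0,0.02],[0,0,0],0.2],[[0,0,0.01],[0,0,0],0.2],[[0,0,0],[0,0,0],0.2],[[0,0,0],[0,0,0],-0.2],[[0,0,0],[0,0,0],-1],[[0,0,0],[0,0,0],-1],[[0,0,0],[0,0,0],-1],[[0,0,0],[0,0,0],-1]]'
python3 - <<'E'
from h import *
delta((-50,-80,165),90)
# arc: hinge (-12,70); tool x=-safe x, tool y=+safe y
p=None
for k in range(0,46):
    th=np.radians(2*k); x=-12-38*np.cos(th)-150*np.sin(th); y=70+38*np.sin(th)-150*np.cos(th)
    if k%3==0 or 2*k>=88: 
        if p is not None: print(2*k,round(x,1),round(y,1),'row',round(-(x-p[0])/500,4),round((y-p[1])/500,4))
        p=(x,y)
E
```

```text
time: 8.6
position: [0.5359, -0.0018, 0.1655]
tcp_rot: [180.0, 0.1, 152.9]
ft_force: [-0.4, -0.5, 0.4]
finger_gap: 0.0215
gripper_force: 0.0
t 8.6 world d mm [-0.8  0.2 -0.5] tool mm [ 0.8 -0.2  0.5] tool z deg 0.15423012197794606 units 0.022431861952230233
safe pos [[-49.2 -79.8 165.5]] rpy [1.7997e+02 7.0000e-02 1.5291e+02] F [-0.4 -0.5  0.4] gap 0.021517136011296886 0.0 q [ -2.9   3.4 113.5  -0.   63.1 -65.8]
6 -65.5 -75.2 row 0.0309 0.0096
12 -80.4 -68.8 row 0.0298 0.0128
18 -94.5 -60.9 row 0.0283 0.0158
24 -107.7 -51.6 row 0.0265 0.0187
30 -119.9 -40.9 row 0.0244 0.0213
36 -130.9 -29.0 row 0.022 0.0238
42 -140.6 -16.0 row 0.0194 0.0259
48 -148.9 -2.1 row 0.0166 0.0278
54 -155.7 12.6 row 0.0136 0.0294
60 -160.9 27.9 row 0.0104 0.0307
66 -164.5 43.7 row 0.0072 0.0316
72 -166.4 59.8 row 0.0038 0.0322
78 -166.6 76.0 row 0.0004 0.0324
84 -165.2 92.1 row -0.0029 0.0323
88 -163.2 102.7 row -0.0038 0.0213
90 -162.0 108.0 row -0.0025 0.0105
```

```bash
python3 -m crank '[[[0,0,0],[0,0,0],-1],[[0,0,0],[0,0,0],-1],[[0,0,0],[0,0,0],-1],[[0.008,0.0024,0],[0,0,0],-1],[[0.008,0.0024,0],[0,0,0],-1],[[0.0149,0.0048,0],[0,0,0],-1],[[0.0149,0.0064,0],[0,0,0],-1],[[0.0149,0.0064,0],[0,0,0],-1],[[0,0,0],[0,0,0],-1],[[0,0,0],[0,0,0],-1]]'
python3 - <<'E'
from h import *
delta((-80.4,-68.8,165),90)
E
```

```text
time: 9.43
position: [0.5125, 0.0229, 0.1651]
tcp_rot: [180.0, -0.0, 153.0]
ft_force: [-3.1, -2.7, 5.9]
finger_gap: 0.0129
gripper_force: 30.0
t 9.43 world d mm [ 0.6 -0.7 -0.1] tool mm [-0.9 -0.3  0.1] tool z deg 0.2059717603574427 units 0.029957378203050895
safe pos [[-81.3 -68.5 165.1]] rpy [ 1.8000e+02 -2.0000e-02  1.5296e+02] F [-3.1 -2.7  5.9] gap 0.012875396260533708 29.993351788725704 q [ -0.2   1.  116.    0.   63.  -63.2]
```

```bash
python3 -m crank '[[[0.0142,0.0079,0],[0,0,0],-1],[[0.0142,0.0079,0],[0,0,0],-1],[[0.0133,0.0094,0],[0,0,0],-1],[[0.0133,0.0094,0],[0,0,0],-1],[[0.0122,0.0107,0],[0,0,0],-1],[[0.0122,0.0107,0],[0,0,0],-1],[[0.011,0.0119,0],[0,0,0],-1],[[0.011,0.0119,0],[0,0,0],-1],[[0.0097,0.0129,0],[0,0,0],-1],[[0.0097,0.0129,0],[0,0,0],-1],[[0,0,0],[0,0,0],-1]]'
python3 - <<'E'
from h import *
delta((-140.6,-16,165),90)
E
```

```text
time: 10.35
position: [0.4836, 0.0983, 0.1651]
tcp_rot: [179.9, 0.0, 153.0]
ft_force: [-1.5, -0.2, 5.7]
finger_gap: 0.0132
gripper_force: 30.0
t 10.35 world d mm [ 0.2 -1.6 -0.1] tool mm [-0.9 -1.3  0.1] tool z deg 0.22476290579139402 units 0.03269043952008047
safe pos [[-141.5  -14.7  165.1]] rpy [1.7991e+02 1.0000e-02 1.5298e+02] F [-1.5 -0.2  5.7] gap 0.013208000460605399 29.99409162439406 q [ 8.500e+00 -1.300e+00  1.183e+02  1.000e-01  6.290e+01 -5.450e+01]
```

```bash
python3 -m crank '[[[0.0083,0.0139,0],[0,0,0],-1],[[0.0083,0.0139,0],[0,0,0],-1],[[0.0068,0.0147,0],[0,0,0],-1],[[0.0068,0.0147,0],[0,0,0],-1],[[0.0052,0.0153,0],[0,0,0],-1],[[0.0052,0.0153,0],[0,0,0],-1],[[0.0036,0.0158,0],[0,0,0],-1],[[0.0036,0.0158,0],[0,0,0],-1],[[0.0019,0.0161,0],[0,0,0],-1],[[0.0019,0.0161,0],[0,0,0],-1],[[0,0,0],[0,0,0],-1]]'
python3 - <<'E'
from h import *
delta((-166.4,59.8,165),90)
E
```

```text
time: 11.27
position: [0.4962, 0.177, 0.1651]
tcp_rot: [179.9, 0.1, 153.0]
ft_force: [0.3, -2.2, 6.2]
finger_gap: 0.0129
gripper_force: 30.0
t 11.27 world d mm [-0.6 -1.  -0.1] tool mm [ 0.1 -1.2  0.1] tool z deg 0.20373540683470992 units 0.029632113767965394
safe pos [[-166.3   61.   165.1]] rpy [1.7992e+02 5.0000e-02 1.5296e+02] F [ 0.3 -2.2  6.2] gap 0.012919989143356432 29.995276022236794 q [ 16.9   2.4 114.5   0.   62.9 -46.1]
```

```bash
python3 -m crank '[[[0.0002,0.0162,0],[0,0,0],-1],[[0.0002,0.0162,0],[0,0,0],-1],[[-0.0014,0.0161,0],[0,0,0],-1],[[-0.0015,0.0161,0],[0,0,0],-1],[[-0.002,0.011,0],[0,0,0],-1],[[-0.0018,0.009,0],[0,0,0],-1],[[0,0,0],[0,0,0],-1],[[0,0,0],[0,0,0],-1],[[0,0,0],[0,0,0],-1],[[0,0,0],[0,0,0],-1]]'
python3 - <<'E'
from h import *
from workcell import vision
delta((-163.2,102.7,165),90)
im=vision.read_camera("side")[:,:,::-1]; w=vision.read_camera("wrist")[:,:,::-1]
cv2.imwrite("pics/c5.png",cv2.hconcat([cv2.resize(im[80:240,200:400],(400,320),interpolation=2),cv2.resize(w,(400,320))]))
E
```

```text
time: 12.1
position: [0.5176, 0.2117, 0.165]
tcp_rot: [180.0, 0.0, 152.9]
ft_force: [-0.2, -2.3, 6.4]
finger_gap: 0.0132
gripper_force: 30.0
t 12.1 world d mm [ 0.5  0.9 -0. ] tool mm [-0.  1.  0.] tool z deg 0.15898210788121503 units 0.02312301028573357
safe pos [[-163.2  101.7  165. ]] rpy [1.7999e+02 3.0000e-02 1.5292e+02] F [-0.2 -2.3  6.4] gap 0.013196335226600171 29.99369907192886 q [ 19.7   6.  110.7  -0.   63.3 -43.2]
```

View pics/c5.png

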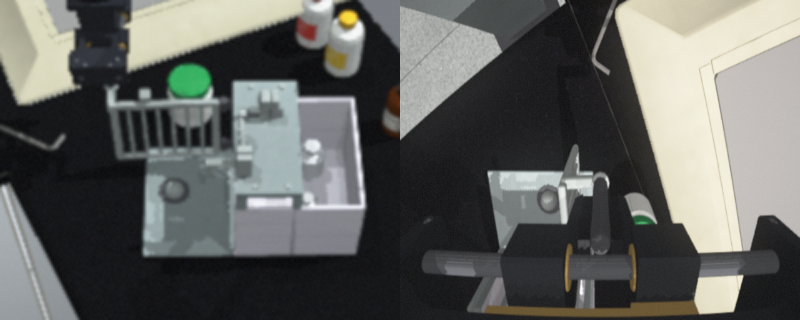

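The side view shows the gate square to the safe's front at about 88°, with its top rail running from (110,98) to (220,98). The pull is still gripped and the jar and weights haven't moved. Handing in.

```bash
python3 -c "
from workcell import manip
print(manip.get_state()['joint_vel'].round(2)); print(manip.job_done())"
```

```text
[ 0.02 -0.07 -0.02  0.06  0.08 -0.07]
the job is handed in; nothing more can be done
None
```

I squeezed the safety catch home, then the latch catch, and handed the job in at about 12 s with the gate held at rest by its pull at about 88°; the samples and the things in view around the safe looked undisturbed, and no verdict came back.

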